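Set the bread cabinet's door stay to its widest hole

ROBOT

A 6-joint arm with a two-finger parallel gripper is mounted at the origin on the work surface. World frame = base frame: x ahead of the robot, y to its left, z up, the work surface at z = 0. Lengths are in m, angles in rad, forces in N, time in s.
With the tool pointing down it reaches from about 0.3 to 0.875 m from the base axis. Payload 6.4 kg.
Tool frame: the origin (TCP) lies midway between the tips of the shut fingers; the grasp point (between the pads) lies 19 mm behind it (ctrl.tcp_to_grasp is the distance from the TCP to the grasp point, in m); z points along the fingers, y is the direction in which the jaws open and shut (so a half turn about z gives the same grasp; the last joint's range is limited). The gripper opens to 85 mm and grips with 20 to 120 N. Pads are 22 mm wide; open, the fingers measure 114 mm over their backs; the gripper's body (76 mm by 85 mm) begins 54 mm behind the grasp point. The pads swing forward as they close: fully open they stand 13 mm farther back than shut.
Start: joints at [0.902, 0.181, 1.607, -0, 1.354, -0.206], TCP at [0.257, 0.515, 0.231] pointing down, gripper open.
Joint ranges: [-2.99, 2.99], [-0.89, 2.07], [0.3, 2.58], [-1.14, 4.28], [0, 2.63], [-3.12, 3.12]. Speed limits (rad/s): [2.57, 2.57, 3.01, 3.14, 3.14, 3.14].

INTERFACE

Orientations are given as a unit quaternion [w, x, y, z].
In Python, from bench import monitor, imaging, order, spotter, ctrl gives the robot as it stands.
- The arm moves only by the shell command python3 -m pendant 'ROWS'. ROWS is JSON, a list that holds one entry, the list of rows, each a list of 5 numbers: the shift along the world's x, y, z in mm, then the turn about the world's z in degrees, then the finger opening in mm, from 0 to 85.4. A call has 1 to 8 rows; each row shifts and turns the commanded pose from where the row before left it; what a row does not reach is not made up. A row lasts 1/8 s, in which the tool goes at most 62.5 mm and 10.7 degrees, less where a joint would pass 70% of its speed; a pose out of reach is approached as far as the arm can. A call with a gripper value outside its range is refused whole. The fingers move at their own pace and stop on an object; the grip force is fixed at half the most. Time passes only in rows, so rows that do not move let the fingers close. It gives the time, the measured TCP pose, the force and the opening at its end, in the units of the state.
- monitor.get_obs(): the state, without advancing time (a new reading comes with each control period).
- imaging.camera(name): name is "scene" or "side" or "wrist"; returns a dict with "img" (400x640x3 uint8, red, green, blue), "vfov" (degrees; the focal length in pixels is half the picture's height over the tangent of half this angle, whatever the lens; pixels are square), "cx", "cy" (the principal point, pixels), "origin" and "orientation" of the camera in the world. Camera axes: x right, y down, z forward; pixel columns grow to the right and rows downward; lengths in m; the calibration is good to about 2 mm. A picture is of the moment at which its call begins. There is no depth.
- order.hand_in(): hands the job in, once; it reports no verdict.
Trained networks look in the newest picture that a camera, given by its name, has taken for a name from the list of things; names that differ only in an ending like _2 or _b are one class to them, and where a whole thing is asked for, a point or a joint stands for the part that bears it (a point fixed in the world has none). Each returns a list of dicts, best first, with "confidence" (0 to 1); they miss things now and then, are a little off and sometimes report something else, mostly with a low value. They report only what shows in the picture. A call takes as long as a camera call.
- spotter.recognise(camera, thing): "at" ([x, y, z] in m, in the coordinates of the camera as it stood for that picture, good to about 4 mm: the middle of the surface that is visible of it).
- spotter.tip_of(camera, thing): "at" ([x, y, z] in m, in the coordinates of the camera as it stood for that picture, good to about 4 mm: a listed point, or the origin of a listed thing).
The state is a dict: "time_s": time; "q": joint angles; "dq": joint speeds; "joint_efforts": joint torques, N m; "eef_pos": TCP position; "eef_rot": TCP orientation; "wrist_force": force on the tool from outside, world axes, zero at the start; "torque": the same for the moment, N m; "opening": opening from 0.0 (shut) to 1.0 (fully open).
Only numpy, scipy, OpenCV 4.12 (cv2) and the standard library are available. Lean on these libraries where they do the work, as an engineer would, in place of code of your own. Each camera call takes 0.05 s, during which the arm holds its last target. There are 200 camera calls.

TASK

The door of the little bread cabinet is held ajar by a brass stay bar that hooks over a pin on the cabinet's top. Take the bar by its knob, lift it off the pin, draw the door further open and drop the bar's last hole, the round one next to the knob, over the same pin, fully down so that the bar lies flat on the pin's foot, then let go. Feel for the pin gently rather than leaning on the bar, and leave the bread and the other things where they are.

Things in the scene. Friction and masses are not known exactly. Their poses are not given: they have to be found in the camera images.
- cabinet: Grey sheet-steel bread cabinet, 260 deep (x) x 280 wide (y) x 150 mm high, fixed. Origin: centre of its underside; x points from its front (door side, towards the robot) to its back, z up. Its door, 200 mm wide, turns about a vertical hinge at x -137, y 130 mm. A bun and a tape ring lie on its top, loaf, baguette and jar around it.
- door (a joint): Opening angle of the door in rad: 0 shut, 0.30 at the start, at most 1.3; it grows as the free edge swings out to the front. The hinge is stiff: the door stays where it is left, and it takes about 3 to 5 N along the bar to move it.
- stay_pivot (a point): Pivot of the stay on the door's upper edge, at the bar's underside, 130 mm from the hinge. The stay is a flat brass bar, 235 x 24 x 6 mm, 0.2 kg, that swings level and tips up about this point. Its openings: long slots (24 x 10.5 mm) centred 100 and 132 mm from it, one of them over the pin at the start, and a last round hole. Seated, the bar lies level.
- knob (a point): Grip point of the upright black round knob (16 mm diameter, 42 mm tall) on the stay's free end, 200 mm from the pivot. It lies 16 mm below the knob's top, 26 mm above the bar's upper face, 32 mm above its underside. Axes: x along the bar from pivot to knob, z up out of the bar.
- last_hole (a point): Centre, on the bar's underside, of the last hole: the only round one, 10.5 mm in diameter, 164 mm from the pivot and 36 mm from the knob's axis. Axes as for the knob.
- pin_foot (a point): Middle of the upper face of the pin's foot (a 30 x 22 mm plate, 12 mm high, fixed on the cabinet's top). The steel pin, 8 mm in diameter, flat-topped, rises 12 mm from this face, clamped somewhere in an adjusting slot along the foot: up to 6 mm either way from this point along its x (the cabinet's x), not sideways. A lower, pinless foot stands 32 mm beside it.
- bun: Bread bun, 72 mm across, 42 mm high, on the cabinet's top. Leave alone.
- tape: Ring of tape, 80 mm across, 30 mm high, on the cabinet's top. Leave alone.
- loaf: Loaf, 240 x 100 x 90 mm, on the table left of the cabinet. Leave alone.
- baguette: Baguette, 340 x 60 x 50 mm, on the table right of the cabinet. Leave alone.

How it is judged:
On the way:
1. the bar's last hole is drawn over the pin while the bar is up off it (horizontal distance between last_hole and pin_foot below 0.015 m and z of last_hole in the frame of pin_foot above 0.009 m), for 0.1 s.
At the end, for the whole second after the job is handed in: The last hole is over the pin (its centre within 9 mm of the foot's middle, which only the pin in that hole allows with the bar down), the bar's underside there less than 3 mm above the foot, and the door at rest (horizontal distance between last_hole and pin_foot below 0.009 m and z of last_hole in the frame of pin_foot below 0.003 m and velocity of joint door between -0.05 and 0.05 rad/s); the robot touches nothing.
It fails at once if the bar is pressed or pulled against the pin or its foot with more than 20 N (contact force between stay and pin_post above 20 N).
It fails at once if the cabinet is struck or leaned on with more than 20 N (contact force between the arm and cabinet above 20 N).
It fails at once if a bystander (bun, tape, loaf, baguette, carton, glove box, jar) is moved by more than 20 mm (distance of any of bun, tape, loaf, baguette, carton, glove_box, jar from where it was at the start of the episode above 0.02 m).
It also fails if it takes over 64 s, if anything falls off the work surface, if the arm or the gripper's body presses on something with over 40 N, if the wrist force passes 120 N, or if a joint passes its speed limit or range.

## Working session

There is one attempt and no reset: what is moved stays moved. The work goes in short steps, Python scripts to look and compute and a shell command to move; the robot and the scene stay as the last step left them, time stands still between calls to the robot, and variables do not carry over. Pictures are saved under pics/ and viewed, about 8 in all and at most 12, crops included, and the job is handed in when it is done.

```bash
mkdir -p pics; cat > h.py <<'E'
from bench import monitor, imaging, order, spotter, ctrl
import numpy as np, cv2
from scipy.spatial.transform import Rotation as R
def rot(o):
    o=np.array(o); return o if o.shape==(3,3) else R.from_quat(o[[1,2,3,0]]).as_matrix()
def look(c,save=None):
    d=imaging.camera(c)
    if save: cv2.imwrite('pics/'+save,d['img'][:,:,::-1])
    return d
def find(d,c,t,f='tip_of',n=2):
    out=[]
    for r in getattr(spotter,f)(c,t)[:n]:
        p=np.array(d['origin'])+rot(d['orientation'])@np.array(r['at'])
        out.append((np.round(p*1000,1).tolist(),round(r['confidence'],2)))
    return out
def proj(d,p):
    q=rot(d['orientation']).T@(np.array(p)-d['origin']); f=200/np.tan(np.radians(d['vfov']/2))
    return d['cx']+f*q[0]/q[2], d['cy']+f*q[1]/q[2]
E
python3 - <<'E'
from h import *
o=monitor.get_obs(); print(o['time_s'],o['eef_pos'],o['eef_rot'],o['opening'],ctrl.tcp_to_grasp)
im=[]
for c in ['scene','side','wrist']:
    d=look(c,c+'0.png'); print(c,d['origin'],d['vfov'])
    for t in ['knob','last_hole','pin_foot','stay_pivot','cabinet']: print(t,find(d,c,t))
E
```

```text
0.0 [0.2563332  0.5140772  0.23039337] [-3.70319321e-04  2.29337097e-01  9.73346665e-01 -7.92212455e-04] 1.00136533011617 0.0187
scene [1.2440385  0.07802811 0.82973077] 50.83847573364271
knob [([623.3, 2.8, 197.7], 0.58), ([528.5, -11.3, 161.5], 0.31)]
last_hole [([593.9, -2.8, 160.2], 0.71)]
pin_foot [([528.5, -8.2, 162.7], 0.58), ([604.7, 237.2, 2.5], 0.57)]
stay_pivot [([429.9, -21.4, 163.4], 0.97), ([666.7, 95.0, 155.2], 0.38)]
cabinet []
side [0.36929669 0.70970692 0.94563138] 47.218387643370136
knob [([625.3, 2.5, 193.1], 0.6), ([603.2, 237.1, -1.6], 0.59)]
last_hole [([590.2, -3.9, 162.9], 0.88)]
pin_foot [([525.2, -7.1, 160.3], 0.63)]
stay_pivot [([431.9, -25.1, 165.2], 0.59), ([627.7, 2.1, 194.4], 0.58)]
cabinet []
wrist [0.19011099 0.54845413 0.37355997] 67.89906805255468
knob []
last_hole []
pin_foot []
stay_pivot []
cabinet []
```

View pics/scene0.png

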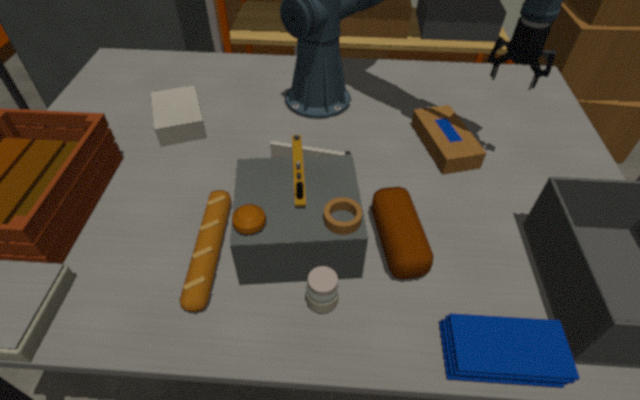

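View pics/side0.png

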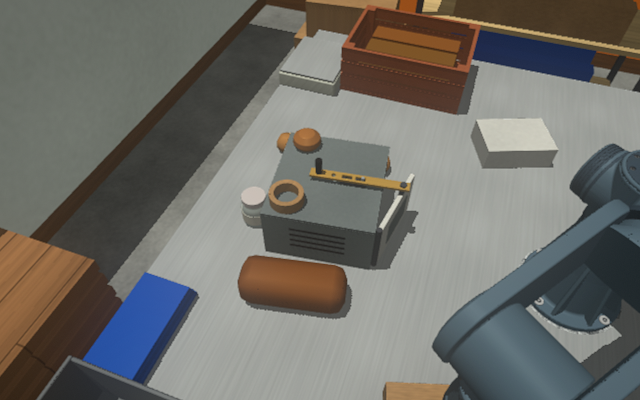

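```bash
python3 - <<'E'
from h import *
d=look('scene'); e=look('side')
for p in [(.431,-.023,.162),(.624,.0026,.195),(.592,-.0034,.162),(.527,-.0075,.162)]: print(proj(d,p),proj(e,p))
for t in ['bun','tape','loaf','baguette','door']:
    print(t,end=' ')
    for c in ['scene','side']: print(find(d if c=='scene' else e,c,t,n=1),end=' ')
    print()
E
```

```text
(np.float64(297.0881429745843), np.float64(141.14421418213033)) (np.float64(400.6247635940709), np.float64(187.38438065284143))
(np.float64(299.5403310512938), np.float64(187.61153606885927)) (np.float64(318.59450221561815), np.float64(164.1192841374047))
(np.float64(298.5990207091976), np.float64(187.63767706890835)) (np.float64(332.1396776628187), np.float64(175.67479747068288))
(np.float64(299.57835550226355), np.float64(167.68800285472193)) (np.float64(358.9938206646242), np.float64(181.4657204187357))
bun [([695.6, -96.7, 149.1], 0.79)] [([696.5, -97.8, 149.0], 0.82)] 
tape [([666.9, 95.8, 151.8], 0.85)] [([672.4, 93.8, 148.2], 0.64)] 
loaf [([602.0, 235.1, 1.8], 0.86)] [([599.7, 237.8, 1.8], 0.73)] 
baguette [] [] 
door Traceback (most recent call last):
  File "<stdin>", line 6, in <module>
  File "h.py", line 12, in find
    for r in getattr(spotter,f)(c,t)[:n]:
             ~~~~~~~~~~~~~~~~~~^^^^^
ValueError: it knows: baguette, bun, cabinet, knob, last_hole, loaf, pin_foot, stay_pivot, tape
```

Both views agree with the networks: the bar runs from the pivot (297,141 in scene) to the knob (300,188), with the bun and tape on either side of the knob. The pin is in the 100 mm slot. I'm approaching with the jaws across the bar.

```bash
python3 -m pendant '[[[31,-43,5,3,85],[31,-43,5,3,85],[31,-43,5,3,85],[31,-43,5,3,85],[31,-43,5,3,85],[31,-43,5,3,85],[31,-43,5,3,85],[31,-43,5,3,85]]]'
python3 -m pendant '[[[31,-43,0,3,85],[31,-43,0,3,85],[31,-43,0,2,85],[27,-38,0,2,85],[0,0,0,0,85],[0,0,0,0,85]]]'
python3 - <<'E'
from h import *
o=monitor.get_obs(); print(o['time_s'],o['eef_pos'],R.from_quat(np.array(o['eef_rot'])[[1,2,3,0]]).as_matrix().round(3).tolist(),o['wrist_force'])
d=look('wrist','w1.png'); print(d['origin'])
for t in ['knob','last_hole','pin_foot','stay_pivot','tape']: print(t,find(d,'wrist',t))
E
```

```text
time_s: 2.4
eef_pos: [0.5056, 0.169, 0.2717]
eef_rot: [0.0, 0.021, 1.0, 0.0]
wrist_force: [0.7, 0.9, -0.6]
opening: 0.991
time_s: 3.15
eef_pos: [0.6244, 0.0038, 0.271]
eef_rot: [-0.0, -0.065, 0.998, 0.0]
wrist_force: [0.4, 0.2, 0.1]
opening: 0.995
3.15 [0.62437257 0.00376207 0.27096476] [[-0.992, -0.13, -0.001], [-0.13, 0.992, 0.001], [0.001, 0.001, -1.0]] [0.44710693 0.18270026 0.07631595]
[ 0.55058025 -0.00586804  0.41324274]
knob [([628.2, -0.8, 195.0], 0.56)]
last_hole [([592.7, -2.3, 160.4], 0.72)]
pin_foot [([526.6, -10.7, 167.0], 0.61)]
stay_pivot []
tape [([669.5, 94.2, 150.7], 0.63)]
```

View pics/w1.png

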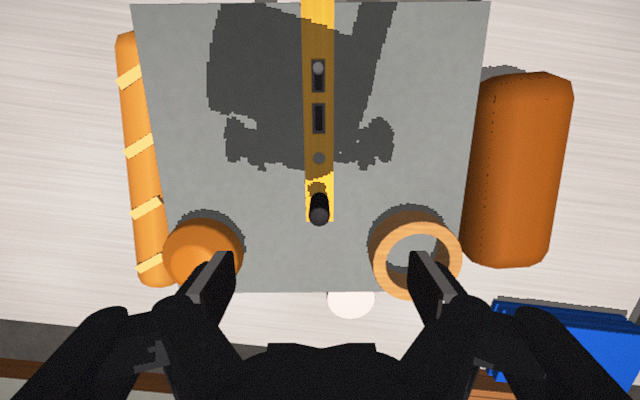

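The wrist view shows the pin at about (318,68) near the pivot end of the slot, the round hole at (319,158) and the knob top at about (319,210). Next I back-project these points and the cabinet's side edges.

```bash
cat >> h.py <<'E'
def back(d,u,v,z):
    f=200/np.tan(np.radians(d['vfov']/2)); r=rot(d['orientation'])@np.array([(u-d['cx'])/f,(v-d['cy'])/f,1]); o=np.array(d['origin'])
    return ((o+r*(z-o[2])/r[2])*1000).round(1)
E
python3 - <<'E'
from h import *
d=look('wrist')
im=d['img'][:,:,::-1]
cv2.imwrite('pics/w1c.png',cv2.resize(im[40:240,270:370],None,fx=3,fy=3,interpolation=cv2.INTER_CUBIC))
for n,u,v,z in [('pin',318,68,.174),('slot1',318,76,.168),('slot2',318,118,.168),('hole',319,158,.168),('knobtop',319,210,.210),
 ('L0',130,3,.15),('L1',161,230,.15),('R0',490,3,.15),('R1',466,230,.15)]: print(n,back(d,u,v,z))
E
```

```text
pin [523.8 -10.9 174. ]
slot1 [528.8 -10.3 168. ]
slot2 [559.7  -6.3 168. ]
hole [591.5  -1.4 168. ]
knobtop [622.2   2.9 210. ]
L0 [ 494.3 -161.4  150. ]
L1 [ 683.3 -142.8  150. ]
R0 [457.8 114.3 150. ]
R1 [645. 148. 150.]
```

View pics/w1c.png

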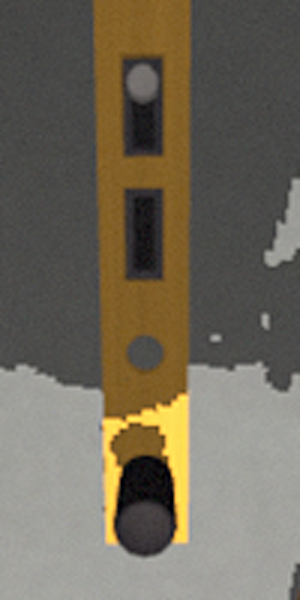

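```bash
python3 -m pendant '[[[2,0,-25,0,45],[0,0,-25,0,45],[0,0,-20,0,45],[0,0,-15,0,45],[0,0,-8,0,45],[0,0,0,0,45]]]'
python3 -m pendant '[[[0,0,0,0,5],[0,0,0,0,5],[0,0,0,0,5],[0,0,0,0,5],[0,0,0,0,5],[0,0,0,0,5]]]'
python3 - <<'E'
from h import *
d=look('wrist','w2.png'); o=monitor.get_obs(); print(o['wrist_force'],o['torque'],o['eef_pos'])
for t in ['knob','pin_foot','last_hole']: print(t,find(d,'wrist',t))
E
```

```text
time_s: 4.25
eef_pos: [0.6266, 0.0035, 0.178]
eef_rot: [-0.0, -0.065, 0.998, 0.0]
wrist_force: [0.5, 1.1, -0.2]
opening: 0.523
time_s: 5.0
eef_pos: [0.6274, 0.0034, 0.1794]
eef_rot: [0.001, -0.065, 0.998, -0.0]
wrist_force: [-0.7, -0.7, 6.1]
opening: 0.169
[-0.32650387 -0.41587025  5.90703979] [-0.00302812  0.09724524  0.06803863] [0.62734568 0.00340981 0.17936926]
knob [([629.7, 2.9, 196.9], 0.94), ([593.6, -0.5, 160.4], 0.35)]
pin_foot [([527.9, -6.8, 169.2], 0.94)]
last_hole [([595.7, -2.9, 165.0], 0.68)]
```

View pics/w2.png

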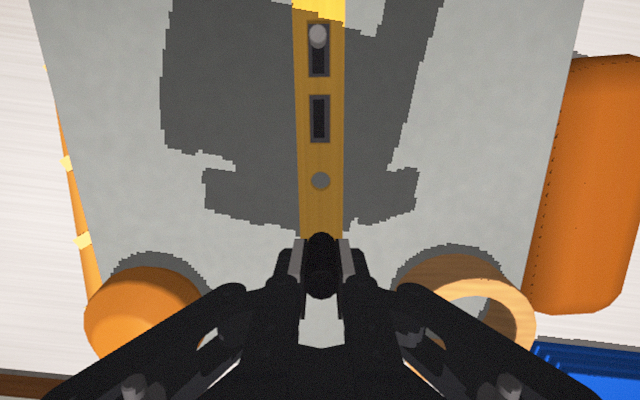

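The knob is between the pads, with an opening of about 14 mm. I'm lifting now.

```bash
python3 -m pendant '[[[0,0,5,0,5],[0,0,5,0,5],[0,0,5,0,5],[0,0,0,0,5]]]'
python3 -m pendant '[[[-1,0,6,0,5],[-1,0,6,0,5],[-1,0,5,0,5],[0,0,0,0,5]]]'
python3 - <<'E'
from h import *
d=look('wrist','w3.png');e=look('side'); o=monitor.get_obs(); print(o['wrist_force'],o['torque'],o['eef_pos'],o['opening'])
for t in ['knob','pin_foot','last_hole']: print(t,find(d,'wrist',t),find(e,'side',t))
E
```

```text
time_s: 5.7
eef_pos: [0.6263, 0.0036, 0.1931]
eef_rot: [-0.0, -0.065, 0.998, 0.0]
wrist_force: [-2.3, 0.1, -4.2]
opening: 0.167
time_s: 6.2
eef_pos: [0.6241, 0.0034, 0.2111]
eef_rot: [0.001, -0.065, 0.998, -0.0]
wrist_force: [-2.3, -1.3, -4.3]
opening: 0.168
[-0.54682503 -1.1999155  -3.0861022 ] [ 0.02425992 -0.30727601  0.0685433 ] [0.62417822 0.00343751 0.21071406] 0.1661586874689917
knob [([625.4, 2.4, 225.1], 0.63)] [([624.7, 2.2, 223.6], 0.62)]
pin_foot [([526.0, -9.7, 167.3], 0.77)] [([525.3, -6.9, 161.6], 0.4)]
last_hole [([598.0, -1.1, 190.1], 0.67)] [([591.6, 0.1, 188.7], 0.56)]
```

View pics/w3.png

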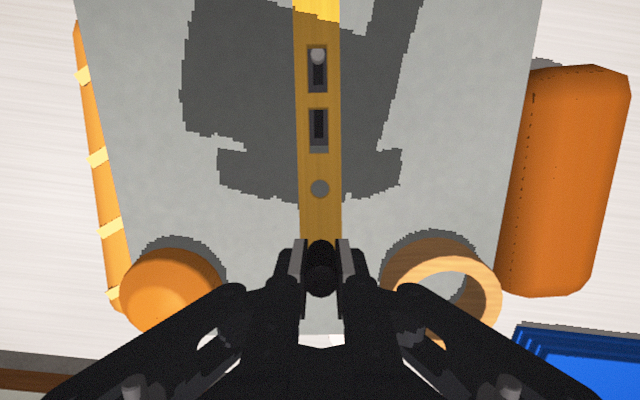

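```bash
python3 -m pendant '[[[-1,0,5,0,5],[-5,-1,0,-1,5],[-6,-2,0,-1,5],[-6,-2,0,-2,5],[-6,-2,0,-2,5],[-6,-2,0,-2,5],[0,0,0,0,5]]]'
python3 -m pendant '[[[-6,-2,0,-1,5],[-6,-2,0,-2,5],[-6,-2,0,-1,5],[-6,-1,0,-1,5],[-5,-1,0,-1,5],[-5,-1,0,-1,5],[0,0,0,0,5]]]'
python3 - <<'E'
from h import *
d=look('wrist','w4.png');e=look('side');s=look('scene'); o=monitor.get_obs(); print(o['wrist_force'],o['torque'],o['eef_pos'],o['opening'])
for t in ['knob','pin_foot','last_hole','stay_pivot']: print(t,find(d,'wrist',t),find(e,'side',t),find(s,'scene',t))
E
```

```text
time_s: 7.48
eef_pos: [0.5927, -0.0054, 0.2151]
eef_rot: [-0.001, 0.005, 1.0, 0.0]
wrist_force: [0.4, 0.4, -3.8]
opening: 0.169
time_s: 8.35
eef_pos: [0.5586, -0.0149, 0.2152]
eef_rot: [-0.001, 0.065, 0.998, -0.001]
wrist_force: [0.6, -1.5, -0.5]
opening: 0.171
[-0.13843254 -1.59619802 -1.47420877] [-0.19098181  0.09028208  0.31137381] [ 0.55881242 -0.01473456  0.21484409] 0.16604096851166233
knob [([559.5, -18.6, 230.8], 0.61)] [([562.1, -16.6, 226.6], 0.82), ([525.1, -13.7, 191.7], 0.65)] [([556.4, -16.1, 230.0], 0.62)]
pin_foot [([527.6, -9.8, 167.2], 0.9)] [([526.0, -7.2, 161.7], 0.42)] [([528.3, -10.2, 162.8], 0.38)]
last_hole [([532.5, -13.2, 192.3], 0.86)] [([526.8, -11.2, 191.3], 0.76)] [([535.4, -14.4, 189.7], 0.51), ([670.0, 97.0, 153.5], 0.26)]
stay_pivot [] [([369.9, 0.6, 163.3], 0.58)] [([368.7, 3.9, 162.8], 0.76)]
```

View pics/w4.png

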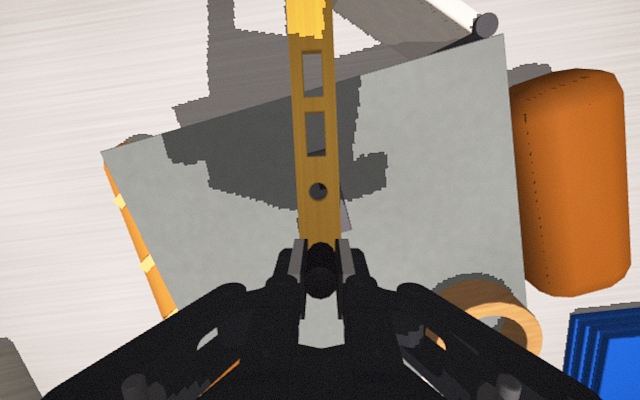

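```bash
python3 - <<'E'
from h import *
d=look('wrist')
im=d['img'][:,:,::-1]
cv2.imwrite('pics/w4c.png',cv2.resize(im[140:260,260:400],None,fx=5,fy=5,interpolation=cv2.INTER_CUBIC))
for p in [(.5237,-.011,.174),(.5237,-.011,.162),(.527,-.0085,.162)]: print(p,proj(d,p))
print('hole@z',[(z,back(d,318.5,191,z)) for z in (.168,.174,.197)])
# pin direction estimate: w1 geometry is the reference
print('hinge top',back(d,487,22,.15))
E
```

```text
(0.5237, -0.011, 0.174) (np.float64(318.33957245480275), np.float64(171.60144634843778))
(0.5237, -0.011, 0.162) (np.float64(318.489159713415), np.float64(167.85491727601953))
(0.527, -0.0085, 0.162) (np.float64(322.84893617817545), np.float64(172.18950622131763))
hole@z [(0.168, array([537.9, -12.9, 168. ])), (0.174, array([536.2, -12.6, 174. ])), (0.197, array([529.9, -11.5, 197. ]))]
hinge top [449.2 103.9 150. ]
```

View pics/w4c.png

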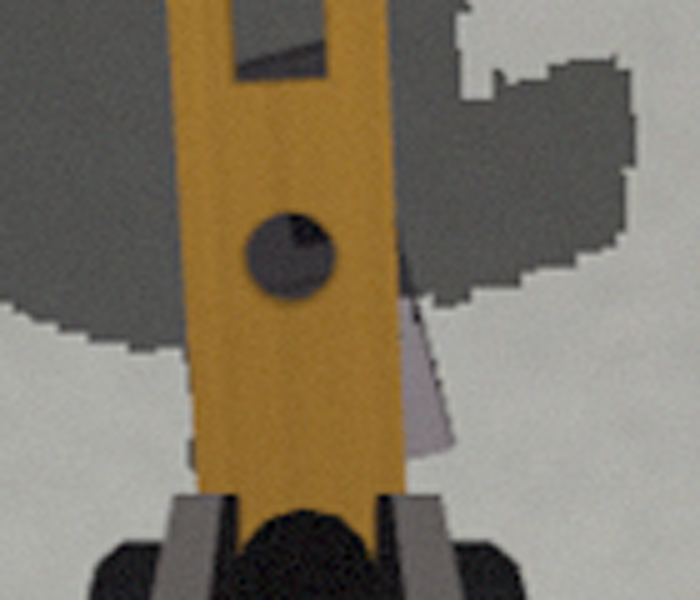

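```bash
python3 -m pendant '[[[-4,0,0,0,5],[-3,-1,-3,0,5],[0,0,-4,0,5],[2,0,-4,0,5],[2,0,-4,0,5],[0,0,0,0,5],[0,0,0,0,5]]]'
python3 - <<'E'
from h import *
d=look('wrist','w5.png');e=look('side');s=look('scene'); o=monitor.get_obs(); print(o['wrist_force'],o['torque'],o['eef_pos'],o['opening'])
for t in ['knob','pin_foot','last_hole','stay_pivot']: print(t,find(d,'wrist',t,n=1),find(e,'side',t,n=1),find(s,'scene',t,n=1))
im=d['img'][:,:,::-1]
cv2.imwrite('pics/w5c.png',cv2.resize(im[120:260,250:390],None,fx=4,fy=4,interpolation=cv2.INTER_CUBIC))
print(proj(d,(.5237,-.011,.174)))
E
```

```text
time_s: 10.02
eef_pos: [0.5563, -0.0154, 0.2]
eef_rot: [-0.001, 0.065, 0.998, 0.0]
wrist_force: [0.2, -0.7, 2.2]
opening: 0.165
[-0.54547803 -0.59929955  1.84430562] [0.00684767 0.5130449  0.14979453] [ 0.55630637 -0.01541531  0.20010006] 0.17036633410917607
knob [([557.7, -17.5, 216.3], 0.92)] [([559.2, -17.4, 208.6], 0.87)] [([552.8, -16.3, 214.8], 0.58)]
pin_foot [([524.6, -10.3, 163.2], 0.5)] [([524.7, -7.6, 158.7], 0.39)] [([527.7, -11.1, 160.6], 0.36)]
last_hole [([528.5, -11.6, 177.1], 0.79)] [([520.5, -9.3, 178.6], 0.56)] [([526.3, -13.7, 178.9], 0.85)]
stay_pivot [] [([363.1, 4.1, 163.1], 0.55)] [([366.9, 10.3, 159.2], 0.53)]
(np.float64(320.5515262115123), np.float64(181.26873730107022))
```

View pics/w5c.png

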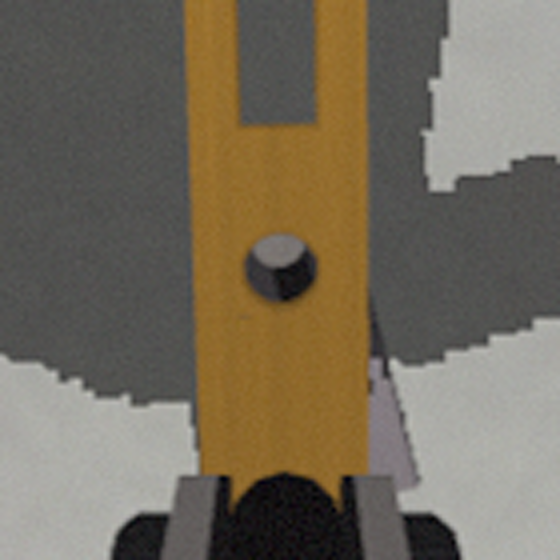

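The pin's top shows through the round hole. Its centre is at about (319.7,180.8) and the hole's is at about (320.2,187). The pin is where I predicted it.

```bash
python3 - <<'E'
from h import *
d=look('wrist')
print(d['origin'],back(d,320.2,187,.185),back(d,320.2,187,.183),back(d,319.7,180.8,.174))
E
```

```text
[ 0.48259644 -0.00531722  0.34239565] [524.3 -11.2 185. ] [524.8 -11.3 183. ] [523.4 -11.4 174. ]
```

```bash
python3 -m pendant '[[[-3,0,0,0,5],[0,0,0,0,5],[1,0,-3,0,5],[0,0,-2,0,5],[0,0,0,0,5],[0,0,0,0,5]]]'
python3 - <<'E'
from h import *
d=look('wrist','w6.png'); o=monitor.get_obs(); print(o['wrist_force'],o['torque'],o['eef_pos'],o['opening'])
im=d['img'][:,:,::-1]
cv2.imwrite('pics/w6c.png',cv2.resize(im[120:260,250:390],None,fx=4,fy=4,interpolation=cv2.INTER_CUBIC))
print(proj(d,(.5234,-.0114,.174)))
E
```

```text
time_s: 11.58
eef_pos: [0.5547, -0.0154, 0.1952]
eef_rot: [-0.0, 0.066, 0.998, 0.0]
wrist_force: [2.9, -0.5, 2.7]
opening: 0.165
[2.78082176 0.22959807 2.24332176] [ 0.08882765  0.01655362 -0.03704517] [ 0.55464819 -0.01541127  0.1952486 ] 0.16436132731275807
(np.float64(320.1807701010613), np.float64(185.64735687874966))
```

View pics/w6c.png

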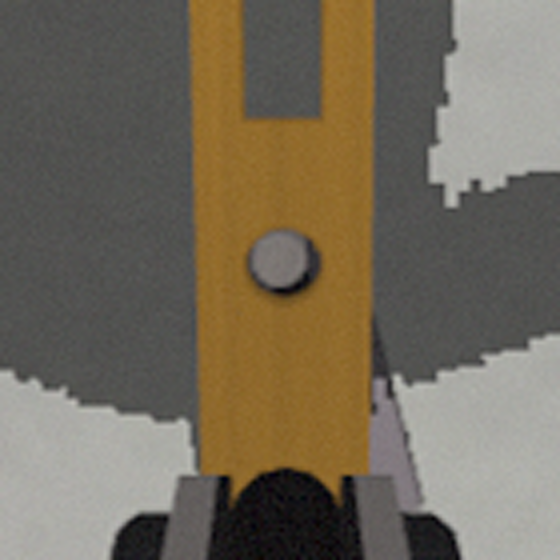

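```bash
python3 - <<'E'
from h import *
d=look('wrist')
print(back(d,321,185.25,.181),back(d,319.75,184.75,.174))
E
```

```text
[521.4 -10.7 181. ] [522.8 -11.6 174. ]
```

```bash
python3 -m pendant '[[[0,-1,0,0,5],[0.5,0,-2,0,5],[0.5,0,-1.5,0,5],[0,0,0,0,5],[0,0,0,0,5]]]'
python3 - <<'E'
from h import *
d=look('wrist','w7.png'); o=monitor.get_obs(); print(o['wrist_force'],o['torque'],o['eef_pos'])
E
```

```text
time_s: 12.3
eef_pos: [0.5555, -0.0165, 0.1916]
eef_rot: [-0.0, 0.065, 0.998, -0.0]
wrist_force: [1.6, -0.3, 0.3]
opening: 0.166
[ 0.44506301 -1.56338539  1.27979705] [-0.13281109  0.16955801  0.1569369 ] [ 0.55551528 -0.01652072  0.19162191]
```

```bash
python3 -m pendant '[[[0.4,0,-1.5,0,5],[0.4,0,-1.5,0,5],[0.2,0,-1,0,5],[0,0,0,0,5],[0,0,0,0,5]]]'
python3 - <<'E'
from h import *
d=look('wrist','w8.png'); o=monitor.get_obs(); print(o['wrist_force'],o['torque'],o['eef_pos'])
im=d['img'][:,:,::-1]
cv2.imwrite('pics/w8c.png',cv2.resize(im[120:260,250:390],None,fx=4,fy=4,interpolation=cv2.INTER_CUBIC))
E
```

```text
time_s: 12.98
eef_pos: [0.5566, -0.0163, 0.1877]
eef_rot: [-0.0, 0.066, 0.998, 0.0]
wrist_force: [0.6, 1.4, 1.9]
opening: 0.165
[0.56162794 0.56824701 0.79894477] [ 0.23285938  0.44611437 -0.1498492 ] [ 0.55661413 -0.01626641  0.18774608]
```

View pics/w8c.png

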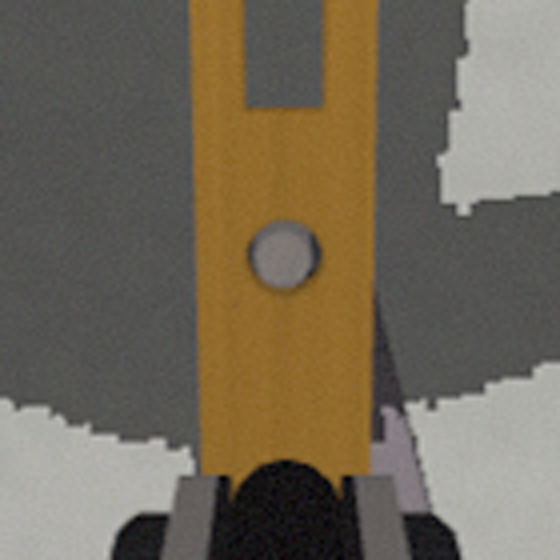

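The pin fills the hole and the forces are small, so it's engaged. I'm lowering the rest of the way.

```bash
python3 -m pendant '[[[0.3,-0.3,-1.5,0,5],[0.3,0,-1.5,0,5],[0.3,0,-1.5,0,5],[0,0,0,0,5]]]'
python3 -m pendant '[[[0.2,0,-1,0,5],[0.2,0,-1,0,5],[0.2,0,-0.7,0,5],[0,0,0,0,5]]]'
python3 - <<'E'
from h import *
d=look('wrist','w9.png');e=look('side');s=look('scene'); o=monitor.get_obs(); print(o['wrist_force'],o['torque'],o['eef_pos'])
for t in ['knob','pin_foot','last_hole','stay_pivot']: print(t,find(d,'wrist',t,n=1),find(e,'side',t,n=1),find(s,'scene',t,n=1))
E
```

```text
time_s: 13.52
eef_pos: [0.5576, -0.0169, 0.1833]
eef_rot: [-0.0, 0.065, 0.998, -0.0]
wrist_force: [-0.0, -1.2, 2.6]
opening: 0.164
time_s: 14.02
eef_pos: [0.5584, -0.0168, 0.1806]
eef_rot: [0.0, 0.066, 0.998, -0.0]
wrist_force: [1.4, -1.3, 0.9]
opening: 0.171
[ 1.7475198  -0.17597507  1.65756524] [-0.13799461  0.12111304  0.09313077] [ 0.55836046 -0.01682052  0.18070344]
knob [([558.6, -18.6, 192.6], 0.67)] [([560.9, -15.2, 192.7], 0.73)] []
pin_foot [([527.3, -11.0, 164.6], 0.74)] [([524.5, -9.3, 157.9], 0.51)] []
last_hole [([527.1, -10.4, 164.0], 0.71)] [([520.4, -8.4, 163.2], 0.95)] [([523.9, -11.4, 163.0], 0.84)]
stay_pivot [] [([361.3, 7.2, 162.9], 0.83)] [([360.7, 11.2, 162.2], 0.61)]
```

```bash
python3 -m pendant '[[[0.1,0,-0.7,0,5],[0,0,0,0,5],[0.1,0,-0.6,0,5],[0,0,0,0,5]]]'
```

```text
time_s: 15.28
eef_pos: [0.5584, -0.0168, 0.1799]
eef_rot: [-0.0, 0.066, 0.998, -0.0]
wrist_force: [1.0, 0.0, 6.0]
opening: 0.168
```

```bash
python3 -m pendant '[[[0,0,-0.6,0,5],[0,0,0,0,5],[0,0,0,0,5]]]'
```

```text
time_s: 15.65
eef_pos: [0.5584, -0.0168, 0.1798]
eef_rot: [0.0, 0.065, 0.998, -0.0]
wrist_force: [-1.2, -0.6, 9.2]
opening: 0.164
```

The bar has bottomed out: z is 179.8, which matches the height at first grasp, and the force is rising. I'm easing off and releasing.

```bash
python3 -m pendant '[[[0,0,1,0,5],[0,0,0,0,25],[0,0,0,0,40],[0,0,0,0,45],[0,0,0,0,45]]]'
python3 -m pendant '[[[0,0,10,0,45],[0,0,20,0,45],[0,0,25,0,45],[0,0,25,0,45],[0,0,25,0,45],[0,0,0,0,45]]]'
python3 - <<'E'
from h import *
d=look('wrist','w10.png');e=look('side');s=look('scene'); o=monitor.get_obs(); print(o['wrist_force'],o['eef_pos'])
for t in ['knob','pin_foot','last_hole','stay_pivot','bun','tape']: print(t,find(d,'wrist',t,n=1),find(e,'side',t,n=1),find(s,'scene',t,n=1))
c=lambda x,y0,y1,x0,x1: cv2.resize(x['img'][y0:y1,x0:x1,::-1],(400,400),interpolation=cv2.INTER_CUBIC)
cv2.imwrite('pics/fin.png',np.hstack([c(d,20,240,210,430),c(e,130,250,290,410)]))
E
```

```text
time_s: 16.27
eef_pos: [0.5582, -0.0167, 0.1794]
eef_rot: [-0.0, 0.066, 0.998, 0.0]
wrist_force: [0.3, -0.8, -0.4]
opening: 0.526
time_s: 17.02
eef_pos: [0.5598, -0.0171, 0.2876]
eef_rot: [0.003, 0.066, 0.998, -0.0]
wrist_force: [-0.2, 0.2, 0.2]
opening: 0.532
[ 0.11573621 -0.08683478  1.12483512] [ 0.55785973 -0.01664032  0.28363716]
knob [([558.5, -18.7, 196.3], 0.85)] [([559.7, -16.8, 194.9], 0.78)] [([556.3, -18.1, 195.2], 0.61)]
pin_foot [([528.4, -11.0, 165.9], 0.68)] [([518.8, -12.8, 159.4], 0.72)] []
last_hole [] [] [([526.6, -8.7, 158.2], 0.55)]
stay_pivot [] [] [([357.9, 13.3, 161.3], 0.84)]
bun [([694.8, -95.9, 148.1], 0.7)] [([696.2, -99.0, 152.4], 0.6)] [([690.3, -94.4, 148.9], 0.57)]
tape [([666.6, 92.4, 151.4], 0.83)] [([672.8, 96.4, 149.9], 0.96)] [([669.6, 95.1, 153.7], 0.85)]
```

View pics/fin.png

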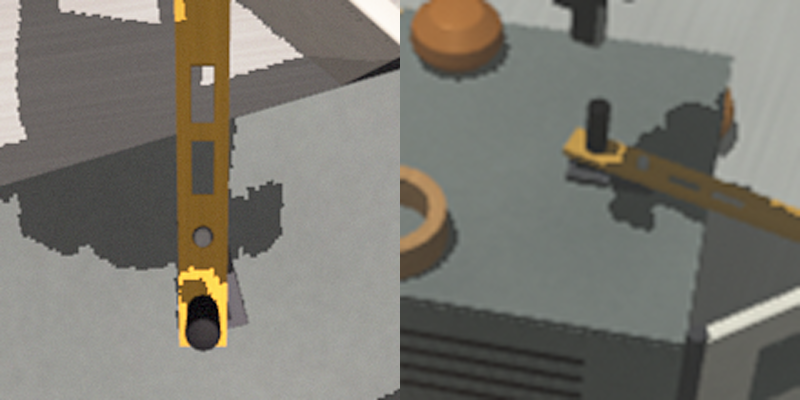

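```bash
python3 -c "
from bench import order; print(order.hand_in())"
```

```text
the job is handed in; nothing more can be done
None
```

I moved the stay bar to its last hole: the round hole now sits over the pin, and I let go and handed the job in at about 17 s of the 64 s allowed. No verdict was reported.

- **How it went:** I took the bar by its knob, lifted it off the pin and drew the door from 0.30 to about 0.9 rad (worked out from the hinge position). I lined the hole up using the wrist camera and lowered the bar in small steps. The wrist force reached about 9 N at most, when the bar bottomed out.
- **Seating:** The bar stopped at a tool height of 179.8 mm, against 179.4 mm when I first gripped it seated. After release the networks put the knob at 195–196 mm; about 194 mm is expected when seated.
- **Last picture:** It shows the pin in the round hole and the bar level. The gripper is about 100 mm higher and touching nothing.
- **Bystanders:** The bun and tape read within about 6 mm of where they started. I didn't re-measure the loaf, baguette or jar, but I moved nothing near them.
- **Disagreements:** In the last look the cameras' readings of the foot's middle differed by about 10 mm, and only the scene camera found the last hole. I relied on the picture of the pin in the hole and the seating height instead.

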